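# Set the stock tags of the sorting bins

### The job

Each bin on the sorting board has a hinged tag in front of it that leans to one side and shows either its green or its red face upward. Two of the tags are wrong: push those over with a fingertip, so that the bins heaped full of finds show green and the empty and nearly empty bins show red. Do not pinch a tag or pick anything up, do not tip the two tags that are already right, and leave everything else on the table where it is.

Things in the scene. Friction and masses are not known exactly. Their poses are not given: they have to be found in the camera images.
- bin_a: Grey open bin heaped full of stones, to above its rim. 110 (x) x 92 (y) x 45 mm, centred 40 mm along +x from the origin; the heap reaches up to 62 mm above the board. Fixed on a plywood board (190 x 500 mm, top 42 mm above the table; place and yaw vary), four bins in a row 130 mm apart, in any order. Origin on the board's top; x points away from the robot, y left along the row
- tag_a_hinge (a point): middle of the hinge line of bin_a's tag, 55 mm in front (-x) of the bin's origin, 30 mm above the board. Axes as the bin's; the hinge runs along x. The leaf is 40 mm wide along the hinge and 6 mm thick; its rounded white free edge (radius 3 mm) is 55 mm from the hinge. Steel cheeks and stop rods of the stand reach 12 mm above the hinge
- tag_a (a joint): lean of bin_a's tag: 0 upright; +0.61 leaning right (to -y) on its stop, green face up; -0.61 leaning left (to +y) on its stop, red face up. Weighs about 40 g, turns freely with a little drag, and once pushed past upright falls to the other stop by itself
- tag_a_green: green face plate of the tag of bin_a, 38 x 43 mm, on the left (+y) side of the upright leaf, centred 29.5 mm from the hinge; it turns with the leaf. Origin: middle of the plate
- tag_a_red: red face plate of the tag of bin_a, 38 x 43 mm, on the right (-y) side of the upright leaf, centred 29.5 mm from the hinge; it turns with the leaf. Origin: middle of the plate
- bin_b: Grey open bin heaped full of stones, to above its rim. 110 (x) x 92 (y) x 45 mm, centred 40 mm along +x from the origin; the heap reaches up to 62 mm above the board. Fixed on a plywood board (190 x 500 mm, top 42 mm above the table; place and yaw vary), four bins in a row 130 mm apart, in any order. Origin on the board's top; x points away from the robot, y left along the row
- tag_b_hinge (a point): middle of the hinge line of bin_b's tag, 55 mm in front (-x) of the bin's origin, 30 mm above the board. Axes as the bin's; the hinge runs along x. The leaf is 40 mm wide along the hinge and 6 mm thick; its rounded white free edge (radius 3 mm) is 55 mm from the hinge. Steel cheeks and stop rods of the stand reach 12 mm above the hinge
- tag_b (a joint): lean of bin_b's tag: 0 upright; +0.61 leaning right (to -y) on its stop, green face up; -0.61 leaning left (to +y) on its stop, red face up. Weighs about 40 g, turns freely with a little drag, and once pushed past upright falls to the other stop by itself
- tag_b_green: green face plate of the tag of bin_b, 38 x 43 mm, on the left (+y) side of the upright leaf, centred 29.5 mm from the hinge; it turns with the leaf. Origin: middle of the plate
- tag_b_red: red face plate of the tag of bin_b, 38 x 43 mm, on the right (-y) side of the upright leaf, centred 29.5 mm from the hinge; it turns with the leaf. Origin: middle of the plate
- bin_c: Grey open empty bin. 110 (x) x 92 (y) x 45 mm, centred 40 mm along +x from the origin. Fixed on a plywood board (190 x 500 mm, top 42 mm above the table; place and yaw vary), four bins in a row 130 mm apart, in any order. Origin on the board's top; x points away from the robot, y left along the row
- tag_c_hinge (a point): middle of the hinge line of bin_c's tag, 55 mm in front (-x) of the bin's origin, 30 mm above the board. Axes as the bin's; the hinge runs along x. The leaf is 40 mm wide along the hinge and 6 mm thick; its rounded white free edge (radius 3 mm) is 55 mm from the hinge. Steel cheeks and stop rods of the stand reach 12 mm above the hinge
- tag_c (a joint): lean of bin_c's tag: 0 upright; +0.61 leaning right (to -y) on its stop, green face up; -0.61 leaning left (to +y) on its stop, red face up. Weighs about 40 g, turns freely with a little drag, and once pushed past upright falls to the other stop by itself
- tag_c_green: green face plate of the tag of bin_c, 38 x 43 mm, on the left (+y) side of the upright leaf, centred 29.5 mm from the hinge; it turns with the leaf. Origin: middle of the plate
- tag_c_red: red face plate of the tag of bin_c, 38 x 43 mm, on the right (-y) side of the upright leaf, centred 29.5 mm from the hinge; it turns with the leaf. Origin: middle of the plate
- bin_d: Grey open nearly empty bin: a single small pebble on its floor. 110 (x) x 92 (y) x 45 mm, centred 40 mm along +x from the origin. Fixed on a plywood board (190 x 500 mm, top 42 mm above the table; place and yaw vary), four bins in a row 130 mm apart, in any order. Origin on the board's top; x points away from the robot, y left along the row
- tag_d_hinge (a point): middle of the hinge line of bin_d's tag, 55 mm in front (-x) of the bin's origin, 30 mm above the board. Axes as the bin's; the hinge runs along x. The leaf is 40 mm wide along the hinge and 6 mm thick; its rounded white free edge (radius 3 mm) is 55 mm from the hinge. Steel cheeks and stop rods of the stand reach 12 mm above the hinge
- tag_d (a joint): lean of bin_d's tag: 0 upright; +0.61 leaning right (to -y) on its stop, green face up; -0.61 leaning left (to +y) on its stop, red face up. Weighs about 40 g, turns freely with a little drag, and once pushed past upright falls to the other stop by itself
- tag_d_green: green face plate of the tag of bin_d, 38 x 43 mm, on the left (+y) side of the upright leaf, centred 29.5 mm from the hinge; it turns with the leaf. Origin: middle of the plate
- tag_d_red: red face plate of the tag of bin_d, 38 x 43 mm, on the right (-y) side of the upright leaf, centred 29.5 mm from the hinge; it turns with the leaf. Origin: middle of the plate
- sample_jar: glass sample jar with a dark green lid, 68 mm across, 90 mm high, loose; a bystander, not to be moved. Origin: centre of its underside
- screwdriver: flat screwdriver with a blue grip, 204 mm long, lying loose; a bystander, not to be moved. Origin: centre of its underside
- round_stone: pale round stone, 68 x 68 x 60 mm, loose; a bystander, not to be moved. Origin: centre of its underside
- brush_wood: brush with a wooden handle, 168 mm long, lying loose; a bystander, not to be moved. Origin: centre of its underside

How it is judged (in metres and radians):
At the end, for the whole second after the job is handed in: the tags of both full bins lean right with green up (more than 0.5 rad from upright), the tags of the empty and the nearly empty bin lean left with red up (more than 0.5 rad), all at rest (value of joint each of tag_a, tag_b above 0.5 rad and value of joint each of tag_c, tag_d below -0.5 rad and velocity of joint tag_a between -0.3 and 0.3 rad/s and velocity of joint tag_b between -0.3 and 0.3 rad/s and velocity of joint tag_c between -0.3 and 0.3 rad/s and velocity of joint tag_d between -0.3 and 0.3 rad/s); the robot touches nothing.
It fails at once if a tag that was already right is tipped upright or over (value of joint tag_b below 0.15 rad or value of joint tag_d above -0.15 rad).
It fails at once if a tag is pinched between the fingers (both its faces pressed at once) ((contact force between the fingers and tag_a_green above 1 N and contact force between the fingers and tag_a_red above 1 N) or (contact force between the fingers and tag_b_green above 1 N and contact force between the fingers and tag_b_red above 1 N) or (contact force between the fingers and tag_c_green above 1 N and contact force between the fingers and tag_c_red above 1 N) or (contact force between the fingers and tag_d_green above 1 N and contact force between the fingers and tag_d_red above 1 N)).
It fails at once if a loose thing on the table is moved more than 20 mm, or lifted (distance of any of sample_jar, screwdriver, round_stone, brush_wood from where it was at the start of the episode above 0.02 m).
It also fails if it takes over 38 s, if anything falls off the work surface, if the arm or the gripper's body presses on something with over 40 N, if the wrist force passes 120 N, or if a joint passes its speed limit or range.

### The arm

A 6-joint arm with a two-finger parallel gripper is mounted at the origin on a cart in front of the work surface, level with it; the furniture and walls round the work are solid. World frame = base frame: x ahead of the robot, y to its left, z up, the work surface at z = 0. Lengths are in mm, angles in rad, forces in N, time in s.
With the tool pointing down it reaches from about 300 to 875 mm from the base axis. Payload 6.4 kg.
Tool frame: the origin (TCP) lies on the centre line of the jaws, within the pads' length; the fingertips stand 19 mm ahead of it and the grasp point (between the pads) is the TCP (arm.nose_length is the distance from the TCP to the fingertips, in mm); z points along the fingers, y is the direction in which the jaws open and shut (so a half turn about z gives the same grasp; the last joint's range is limited). The gripper opens to 85 mm and grips with 20 to 120 N. Pads are 22 mm wide; open, the fingers measure 114 mm over their backs; the gripper's body (76 mm by 85 mm) begins 54 mm behind the grasp point. The pads swing forward as they close: fully open they stand 13 mm farther back than shut.
Start: joints at [0.925, 0.181, 1.607, -0, 1.354, -0.206], TCP at [244.802, 520.301, 250.288] pointing down, gripper open.
Joint ranges: [-2.99, 2.99], [-0.89, 2.07], [0.3, 2.58], [-1.14, 4.28], [0, 2.63], [-3.12, 3.12]. Speed limits (rad/s): [2.57, 2.57, 3.01, 3.14, 3.14, 3.14].

### API

Orientations are given as a rotation vector (axis times angle).
In Python, from station import arm gives the robot as it stands.
- The arm moves only by the tool servo_tool, never from a script. Its argument "series" is text: rows parted by semicolons, each of 7 numbers parted by spaces: the shift along the world's x, y, z in m, then the turn, a rotation vector about the world's x, y, z in degrees, then the gripper's target within -1 to 1 (fully open at 1, half-way at 0, shut at -1). A call has 1 to 5 rows; each row is the pose to reach, as a shift and turn from the pose commanded when the call began; what a row does not reach only later rows make up. A row lasts 1/8 s, in which the tool goes at most 62.5 mm and 10.7 degrees, less where a joint would pass 70% of its speed; a pose out of reach is approached as far as the arm can. A call with a gripper value outside its range is refused whole. The fingers move at their own pace and stop on an object; "newtons" is the grip in N (left out, the last holds). Time passes only in rows, so rows that repeat a pose let the fingers close. It gives the time, the measured TCP pose, the force and the opening at its end, in the units of the state.
- arm.state(): the state, without advancing time (a new reading comes with each control period).
- arm.capture(name): name is "scene" or "top"; returns the picture (480x640x3 uint8, red, green, blue); there is no depth.
- arm.camera_params(name): a dict with "fx", "fy", "cx", "cy" (pixels), "world_to_cam" (4x4, takes a point from world to camera coordinates). Camera axes: x right, y down, z forward; pixel columns grow to the right and rows downward; lengths in mm; the calibration is good to about 2 mm. A picture is of the moment at which its call begins. camera_params takes no time and is no camera call.
- arm.finish_job(): hands the job in, once; it reports no verdict.
Trained networks look in the newest picture that a camera, given by its name, has taken for a name from the list of things; names that differ only in an ending like _2 or _b are one class to them, and where a whole thing is asked for, a point or a joint stands for the part that bears it (a point fixed in the world has none). Each returns a list of dicts, best first, with "score" (0 to 1); they miss things now and then, are a little off and sometimes report something else, mostly with a low value. They report only what shows in the picture. A call takes as long as a camera call.
- arm.find_in(query, camera): "bbox" ([centre column, centre row, width, height] in pixels, round what is visible of it).
The state is a dict: "t": time; "qpos": joint angles; "joint_velocities": joint speeds; "tau": joint torques, N m; "ee_pos": TCP position; "eef_rot": TCP orientation; "force": force on the tool from outside, world axes, zero at the start; "wrist_torque": the same for the moment, N m; "finger_gap": finger opening in mm.
Only numpy, scipy, OpenCV 4.12 (cv2) and the standard library are available. Lean on these libraries where they do the work, as an engineer would, in place of code of your own. Each camera call takes 0.05 s, during which the arm holds its last target.

## Working session

There is one attempt and no reset: what is moved stays moved. The work goes in short steps, Python scripts to look and compute and a tool call to move; the robot and the scene stay as the last step left them, time stands still between calls to the robot, and variables do not carry over. Pictures are saved under pics/ and viewed, and the job is handed in when it is done.

Besides the shell and the picture viewer there is one more tool, called after ">>>" as name(argument=value, ...) on one line, values as JSON. servo_tool: Moves the arm, as the interface text tells. Its arguments: {"type":"object","properties":{"series":{"type":"string"},"newtons":{"type":"number"}},"required":["series"]}

```bash
mkdir -p pics; ls; python3 - <<'E'
from station import arm
import cv2
for n in("scene","top"):
    im=arm.capture(n); cv2.imwrite(f"pics/{n}0.png",im[:,:,::-1])
    p=arm.camera_params(n); print(n,p["fx"],p["cx"],p["cy"]); print(p["world_to_cam"])
print(arm.state(), arm.nose_length)
E
```

```text
pics
scene 484.4082661575138 320.071875314229 237.49956713554505
[[ 9.06483939e-01 -4.21540546e-01  2.42988973e-02 -4.40952840e+02]
 [-2.16023932e-01 -5.12446808e-01 -8.31102839e-01  1.51309469e+02]
 [ 3.62795437e-01  7.48132232e-01 -5.55587647e-01  1.07131390e+03]
 [ 0.00000000e+00  0.00000000e+00  0.00000000e+00  1.00000000e+00]]
top 497.7232009034416 324.6495199983207 232.8835314567846
[[ 2.57098184e-02 -9.99600789e-01 -1.17161581e-02 -4.95669303e+01]
 [-9.95134186e-01 -2.44762960e-02 -9.54403677e-02  4.68986247e+02]
 [ 9.51154987e-02  1.41129040e-02 -9.95366198e-01  1.38490164e+03]
 [ 0.00000000e+00  0.00000000e+00  0.00000000e+00  1.00000000e+00]]
{'t': 0.1, 'qpos': array([ 9.24698350e-01,  1.81466106e-01,  1.60790431e+00,  8.94181016e-06,
        1.35379543e+00, -2.06308306e-01]), 'joint_velocities': array([ 1.65487310e-04, -2.48092803e-03, -2.20127285e-03, -1.14440124e-03,
       -1.76497825e-03, -8.16495831e-05]), 'tau': array([-5.63009980e-04, -4.45873868e+01, -3.52241671e+01, -2.91384313e-04,
        3.98919045e-03, -4.65683377e-05]), 'ee_pos': array([244.50695099, 519.91247772, 249.47636401]), 'eef_rot': array([-6.85125342e-01, -3.06530041e+00,  2.24396210e-03]), 'force': array([0.56874834, 0.37038723, 0.53710017]), 'wrist_torque': array([ 0.06823458,  0.02180697, -0.01490244]), 'finger_gap': 85.55573253499429} 19.0
```

View pics/scene0.png

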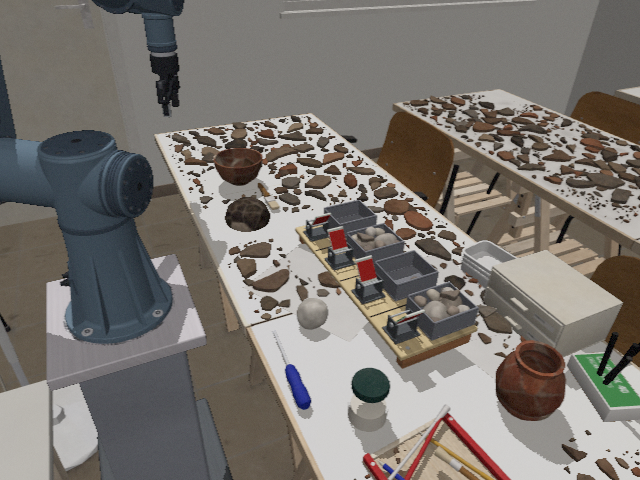

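View pics/top0.png

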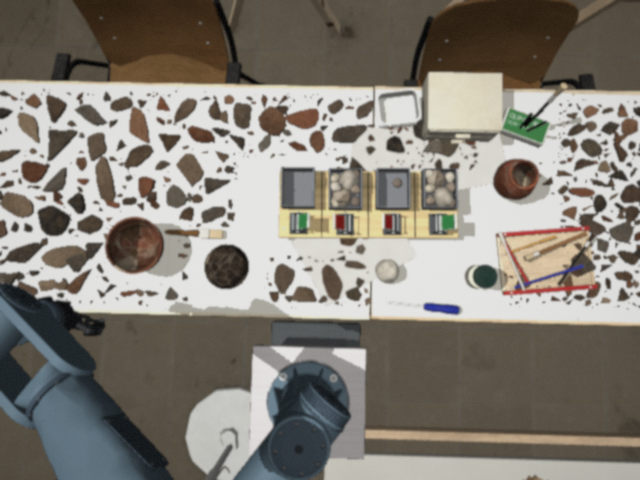

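```bash
python3 - <<'E'
from station import arm
import cv2
im=cv2.imread("pics/top0.png")
cv2.imwrite("pics/topz.png",cv2.resize(im[150:255,265:475],None,fx=3.8,fy=3.8,interpolation=cv2.INTER_CUBIC))
im=cv2.imread("pics/scene0.png")
cv2.imwrite("pics/scenez.png",cv2.resize(im[190:370,280:490],None,fx=3.3,fy=3.3,interpolation=cv2.INTER_CUBIC))
for q in("bin_a","bin_c","bin_d","tag_a","tag_a_green","tag_a_red"):
    for d in arm.find_in(q,"top")[:5]: print(q,round(d["score"],2),[round(float(v),1) for v in d["bbox"]])
E
```

```text
bin_a 0.85 [392.8, 197.9, 37.4, 67.3]
bin_a 0.72 [298.2, 199.7, 31.5, 66.0]
bin_a 0.66 [436.6, 202.7, 34.6, 63.4]
bin_a 0.57 [345.3, 201.4, 32.6, 65.0]
bin_c 0.85 [392.8, 197.9, 37.4, 67.3]
bin_c 0.72 [298.2, 199.7, 31.5, 66.0]
bin_c 0.66 [436.6, 202.7, 34.6, 63.4]
bin_c 0.57 [345.3, 201.4, 32.6, 65.0]
bin_d 0.85 [392.8, 197.9, 37.4, 67.3]
bin_d 0.72 [298.2, 199.7, 31.5, 66.0]
bin_d 0.66 [436.6, 202.7, 34.6, 63.4]
bin_d 0.57 [345.3, 201.4, 32.6, 65.0]
tag_a 0.71 [341.6, 221.3, 9.4, 14.3]
tag_a 0.7 [387.1, 222.6, 9.4, 15.9]
tag_a 0.68 [447.1, 222.6, 13.7, 17.2]
tag_a 0.55 [304.5, 219.1, 10.3, 20.3]
tag_a_red 0.55 [340.1, 223.5, 6.7, 12.4]
```

View pics/topz.png

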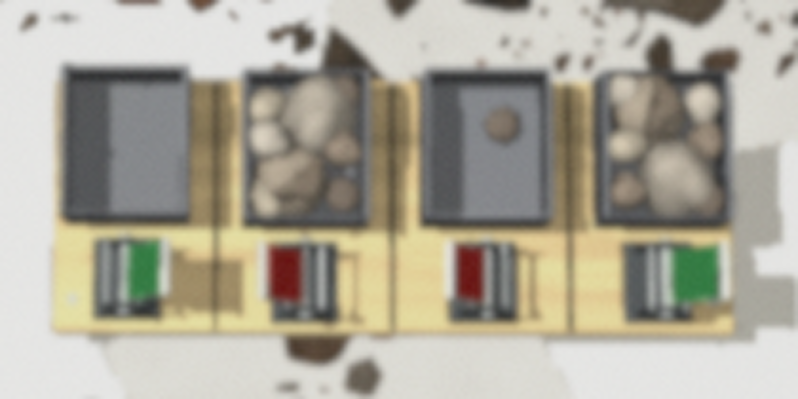

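View pics/scenez.png

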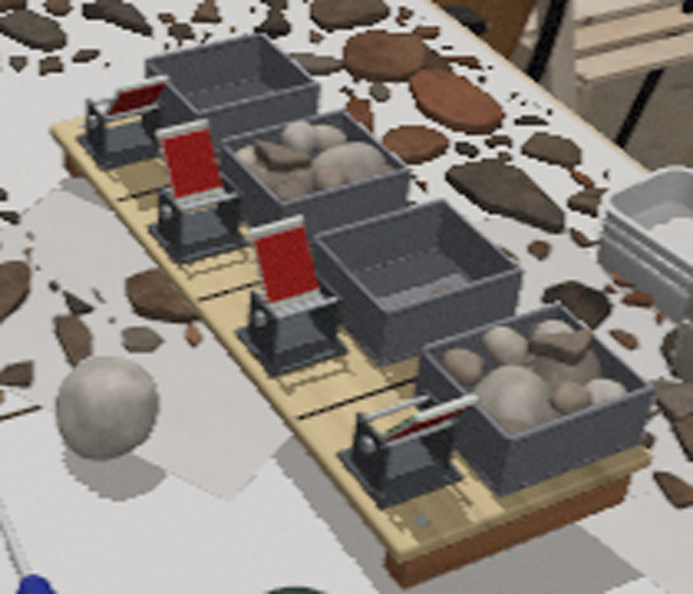

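```bash
cat > h.py <<'E'
from station import arm
import numpy as np
def bp(u,v,z,cam="top"):
    p=arm.camera_params(cam);M=np.array(p["world_to_cam"]);R=M[:3,:3];t=M[:3,3]
    d=R.T@np.array([(u-p["cx"])/p["fx"],(v-p["cy"])/p["fy"],1]);c=-R.T@t
    return c+d*(z-c[2])/d[2]
def pr(P,cam):
    p=arm.camera_params(cam);M=np.array(p["world_to_cam"]);q=M[:3,:3]@P+M[:3,3]
    return np.array([p["fx"]*q[0]/q[2]+p["cx"],p["fy"]*q[1]/q[2]+p["cy"]])
E
python3 - <<'E'
from h import *
np.set_printoptions(precision=1,suppress=True)
for n,u,v,z in [("FL",53,330,42),("FR",733,333,42),("e1",165,267,117),("e2",265,270,117),("e3",456,270,117),("e4",722,273,117),
  ("bin1FL",63,220,87),("bin1FR",188,220,87),("bin4FL",600,225,87),("bin4FR",730,225,87),("bin1BL",63,70,87),("bin4BR",727,75,87)]:
    print(n,bp(u/3.8+265,v/3.8+150,z))
s=1/3.3
for n,u,v,z in [("e1",147,86,117),("e2",188,130,117),("e3",280,223,117),("e4",452,410,117)]: print(n,bp(u*s+280,v*s+190,z,"scene"))
E
```

```text
FL [454.   89.1  42. ]
FR [ 464.  -408.1   42. ]
e1 [493.5   4.6 117. ]
e2 [493.1 -64.9 117. ]
e3 [ 496.3 -197.4  117. ]
e4 [ 498.7 -381.5  117. ]
bin1FL [529.1  79.8  87. ]
bin1FR [531.2  -9.4  87. ]
bin4FL [ 534.7 -302.4   87. ]
bin4FR [ 536.9 -394.6   87. ]
bin1BL [637.9  83.5  87. ]
bin4BR [ 645.2 -392.4   87. ]
e1 [495.   -0.8 117. ]
e2 [496.1 -66.5 117. ]
e3 [ 501.4 -190.4  117. ]
e4 [ 503. -385.  117.]
```

>>> servo_tool(series="0.022 -0.05 0 0 0 6 -1; 0.044 -0.1 0 0 0 12 -1; 0.067 -0.15 0 0 0 18 -1; 0.089 -0.2 0 0 0 24 -1; 0.111 -0.25 0 0 0 26 -1", newtons=20)

```text
t: 1.02
ee_pos: [356.3, 268.8, 250.6]
eef_rot: [-0.026, 3.141, 0.0]
force: [1.5, 0.8, 0.0]
finger_gap: 0.0
```

>>> servo_tool(series="0.022 -0.05 0 0 0 0 -1; 0.044 -0.1 0 0 0 0 -1; 0.067 -0.15 0 0 0 0 -1; 0.089 -0.2 0 0 0 0 -1; 0.111 -0.25 0 0 0 0 -1")

```text
t: 1.65
ee_pos: [467.4, 18.5, 250.6]
eef_rot: [-0.022, 3.141, -0.0]
force: [-0.1, -0.3, 0.4]
finger_gap: -0.1
```

>>> servo_tool(series="0.01 -0.025 0 0 0 0 -1; 0.02 -0.05 0 0 0 0 -1; 0.02 -0.05 0 0 0 0 -1; 0.02 -0.05 0 0 0 0 -1")

```text
t: 2.15
ee_pos: [486.5, -29.1, 250.2]
eef_rot: [0.022, -3.141, -0.001]
force: [0.3, 0.3, -0.4]
finger_gap: -0.0
```

>>> servo_tool(series="0 0 -0.04 0 0 0 -1; 0 -0.001 -0.08 0 0 0 -1; 0 -0.001 -0.1 0 0 0 -1; 0 -0.001 -0.1 0 0 0 -1")

```text
t: 2.65
ee_pos: [485.2, -29.2, 148.8]
eef_rot: [0.024, -3.138, -0.002]
force: [0.7, -0.7, 0.9]
finger_gap: -0.1
```

```bash
python3 - <<'E'
from h import *
import cv2
print(arm.state()["ee_pos"])
im=arm.capture("scene")[:,:,::-1]
a=cv2.resize(im[150:330,270:480],None,fx=2.85,fy=2.85,interpolation=cv2.INTER_CUBIC)
cv2.imwrite("pics/s1.png",a)
im=arm.capture("top")[:,:,::-1]
cv2.imwrite("pics/t1.png",cv2.resize(im[150:255,265:475],None,fx=3.8,fy=3.8,interpolation=cv2.INTER_CUBIC))
E
```

```text
[485.21595874 -29.20223868 148.83089408]
```

View pics/s1.png

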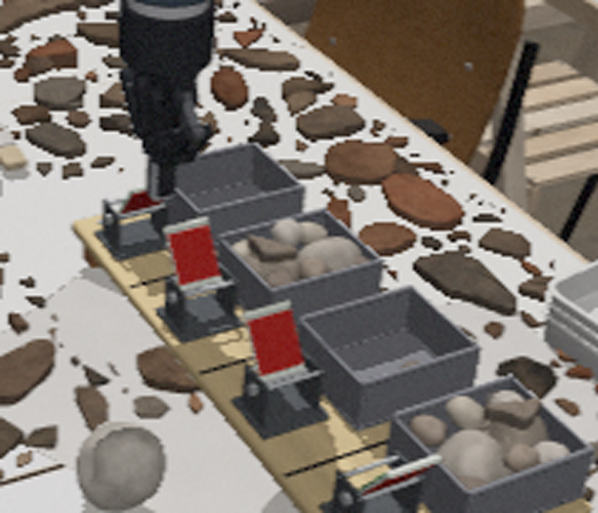

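View pics/t1.png

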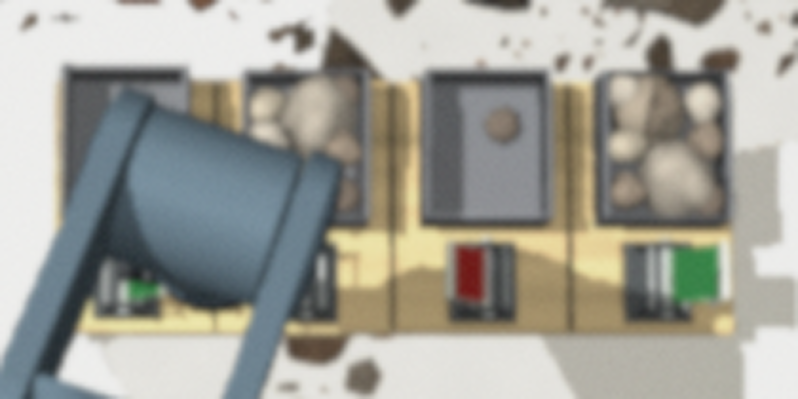

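```bash
python3 - <<'E'
from h import *
for P in [(485,-29,130),(485,-15,130),(489,36,72),(491,-94,72),(491,-63,117),(489,4.5,117)]:
    print(P,(pr(np.array(P,float),"scene")-[270,150])*2.85)
E
```

```text
(485, -29, 130) [159.55318313 193.53997162]
(485, -15, 130) [152.40091999 185.53210947]
(489, 36, 72) [130.29399436 212.93523647]
(491, -94, 72) [197.85505422 290.06195133]
(491, -63, 117) [183.40736612 225.44425926]
(489, 4.5, 117) [146.50065535 186.72214332]
```

The scene crop shows the fingertip at about (160,195), between the edges of the two wrong tags at (146,190) and (185,225). That agrees with the projection. Next I lower it and push the first tag to +y.

>>> servo_tool(series="0.002 -0.002 -0.012 0 0 0 -1; 0.002 -0.002 -0.024 0 0 0 -1; 0.002 -0.002 -0.031 0 0 0 -1; 0.002 -0.002 -0.031 0 0 0 -1")

```text
t: 3.25
ee_pos: [488.2, -32.6, 118.4]
eef_rot: [0.022, -3.14, -0.001]
force: [-0.3, 0.5, 0.5]
finger_gap: -0.2
```

>>> servo_tool(series="0 0.012 0 0 0 0 -1; 0 0.022 0 0 0 0 -1; 0 0.03 0 0 0 0 -1; 0 0.037 0 0 0 0 -1; 0 0.044 0 0 0 0 -1")

```text
t: 3.88
ee_pos: [488.8, 11.9, 119.4]
eef_rot: [-0.022, 3.141, -0.0]
force: [-0.1, -0.1, 0.2]
finger_gap: -0.2
```

>>> servo_tool(series="0 0.006 0 0 0 0 -1; 0 0.012 0 0 0 0 -1; 0 0.017 0 0 0 0 -1; 0 0.017 0 0 0 0 -1; 0 0.017 0 0 0 0 -1")

```text
t: 4.5
ee_pos: [488.8, 28.2, 119.3]
eef_rot: [-0.022, 3.142, -0.0]
force: [-0.3, 0.8, -0.0]
finger_gap: 0.1
```

```bash
python3 - <<'E'
from h import *
import cv2
print(arm.state()["ee_pos"])
im=arm.capture("scene")[:,:,::-1]
a=cv2.resize(im[150:330,270:480],None,fx=2.85,fy=2.85,interpolation=cv2.INTER_CUBIC)
cv2.imwrite("pics/s2.png",a)
E
```

```text
[488.81938327  28.23221003 119.28152663]
```

View pics/s2.png

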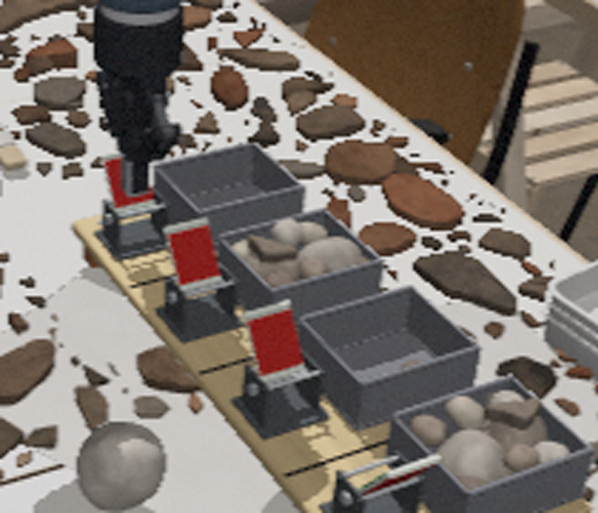

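The first tag (crop px 125,185) has tipped over to the left and shows red. Now I push the second one to -y.

>>> servo_tool(series="0 -0.02 0 0 0 0 -1; 0 -0.045 0 0 0 0 -1; 0 -0.06 0 0 0 0 -1; 0.001 -0.07 0 0 0 0 -1; 0.001 -0.08 0 0 0 0 -1")

```text
t: 5.18
ee_pos: [489.9, -52.0, 119.3]
eef_rot: [-0.022, 3.141, 0.0]
force: [0.2, 0.0, 0.0]
finger_gap: 0.2
```

>>> servo_tool(series="0 -0.008 0 0 0 0 -1; 0 -0.016 0 0 0 0 -1; 0 -0.024 0 0 0 0 -1; 0 -0.03 0 0 0 0 -1; 0 -0.036 0 0 0 0 -1")

```text
t: 5.8
ee_pos: [489.8, -88.1, 119.3]
eef_rot: [0.022, -3.141, -0.0]
force: [-0.6, -0.7, -0.4]
finger_gap: 0.2
```

>>> servo_tool(series="0 0 0 0 0 0 -1; 0 0.015 0 0 0 0 -1; 0 0.035 0 0 0 0 -1; 0 0.055 0 0 0 0 -1")

```text
t: 6.3
ee_pos: [489.5, -31.0, 119.2]
eef_rot: [0.022, -3.141, -0.001]
force: [0.3, -0.1, 0.0]
finger_gap: -0.1
```

```bash
python3 - <<'E'
from h import *
import cv2
print(arm.state()["ee_pos"])
im=arm.capture("scene")[:,:,::-1]
a=cv2.resize(im[150:330,270:480],None,fx=2.85,fy=2.85,interpolation=cv2.INTER_CUBIC)
cv2.imwrite("pics/s3.png",a)
E
```

```text
[489.5365951  -31.02125908 119.22884348]
```

View pics/s3.png

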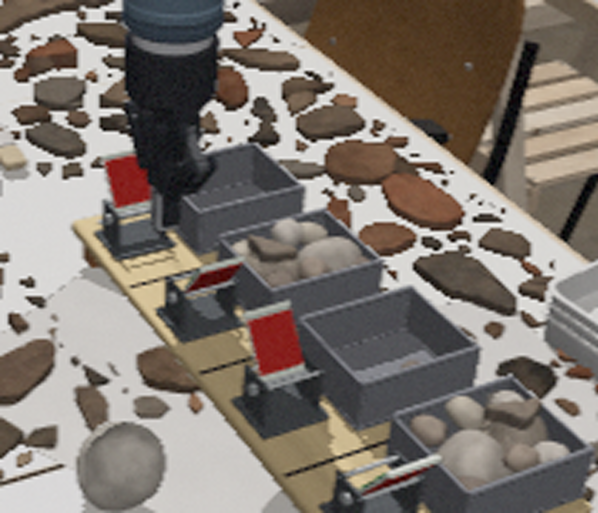

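Tag 2 (crop px 215,275) now leans right and the finger is clear of it. I retreat upward and to the left, then check from the top.

>>> servo_tool(series="0 0 0.03 0 0 0 -1; 0 0 0.08 0 0 0 -1; 0 0 0.13 0 0 0 -1; -0.02 0.05 0.13 0 0 0 -1; -0.04 0.1 0.13 0 0 0 -1")

```text
t: 6.98
ee_pos: [449.4, 68.7, 250.1]
eef_rot: [-0.02, 3.14, 0.0]
force: [0.5, -0.6, 0.4]
finger_gap: 0.4
```

>>> servo_tool(series="-0.02 0.05 0 0 0 0 -1; -0.04 0.1 0 0 0 0 -1; -0.06 0.15 0 0 0 0 -1; -0.08 0.2 0 0 0 0 -1; -0.1 0.25 0 0 0 0 -1")

```text
t: 7.6
ee_pos: [348.2, 319.4, 249.4]
eef_rot: [-0.023, 3.141, 0.001]
force: [0.6, 0.3, -0.1]
finger_gap: -0.3
```

>>> servo_tool(series="-0.01 0.03 0 0 0 0 -1; -0.02 0.05 0 0 0 0 -1; -0.02 0.05 0 0 0 0 -1; -0.02 0.05 0 0 0 0 -1")

```text
t: 8.1
ee_pos: [329.5, 367.1, 249.1]
eef_rot: [0.023, -3.141, 0.001]
force: [0.7, -0.3, 0.3]
finger_gap: 0.3
```

```bash
python3 - <<'E'
from h import *
import cv2
print(arm.state()["ee_pos"],arm.state()["joint_velocities"].round(3))
im=arm.capture("top")[:,:,::-1]
cv2.imwrite("pics/t4.png",im)
cv2.imwrite("pics/t4z.png",cv2.resize(im[150:255,265:475],None,fx=3.8,fy=3.8,interpolation=cv2.INTER_CUBIC))
E
```

```text
[329.49301833 367.06732053 249.12913457] [-0.017 -0.002  0.001  0.002 -0.002  0.   ]
```

View pics/t4z.png

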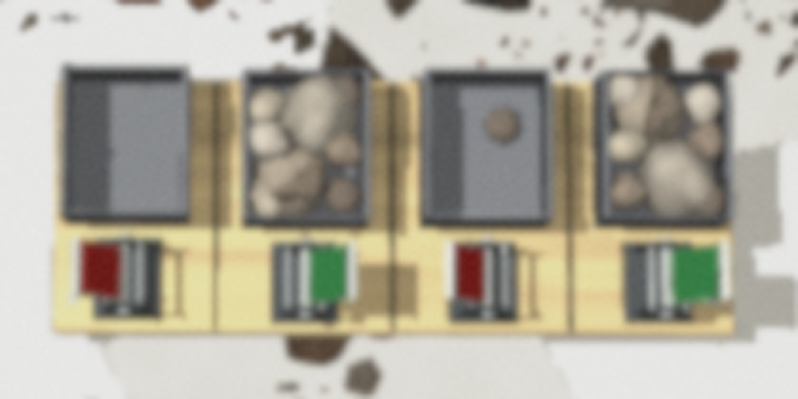

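View pics/t4.png

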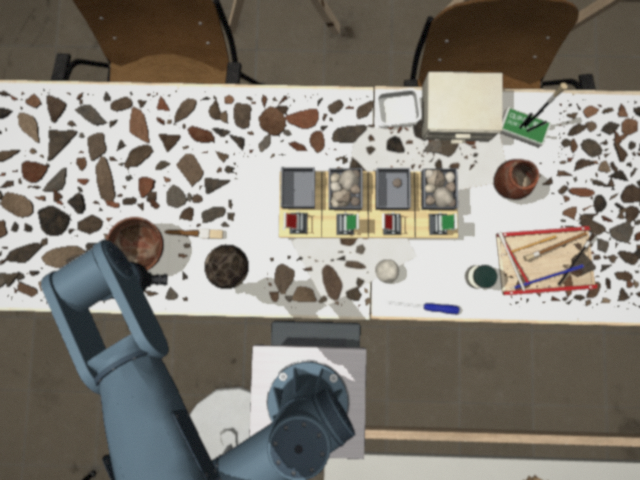

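From left to right the tags show red (empty), green (full), red (single pebble) and green (full). The jar (484,276), screwdriver (440,308), stone (387,270) and brush (200,233) are where they were at the start.

```bash
python3 -c "
from station import arm
print(arm.finish_job())"
```

```text
the job is handed in; nothing more can be done
None
```

I tipped the two wrong tags with the closed fingertips and handed the job in at about 8 s of the 38 s allowed; the system gave no verdict. The tag of the empty bin now leans left with red up, and the tag of the full bin next to it leans right with green up.

The last top picture shows the tags, left to right:

| Bin | Tag |
|---|---|
| Empty | red |
| Full | green |
| Nearly empty | red |
| Full | green |

- **Other tags and loose things:** the two tags that were already right and the four loose things look unmoved. The arm was clear of everything when I handed in.
- **Forces:** the readings at the end of each move stayed below about 2 N.
- **Network detections:** they were patchy. They found all four bins and tags, but only one of the red faces and no green ones. I took positions from pixels read by eye with the calibration, and both cameras agreed to within about 7 mm.
- **Not measured:** the lean angles were judged only from the pictures. No check failed.

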